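# Shake the last sweets out of a sifter jar into the bowl on the scale

## Robot

A 7-joint arm with a two-finger parallel gripper is mounted at the origin on the work surface. World frame = base frame: x ahead of the robot, y to its left, z up, the work surface at z = 0. Lengths are in m, angles in rad, forces in N, time in s.
With the tool pointing down it reaches from about 0.425 to 0.95 m from the base axis. Payload 4.7 kg.
Tool frame: the origin (TCP) lies between the finger pads; the fingertips stand robot.finger_overhang ahead of it and the grasp point (between the pads) lies 3 mm ahead of it (robot.finger_overhang is the distance from the TCP to the fingertips, in m); z points along the fingers, y is the line along which they close (so a half turn about z gives the same grasp; the last joint's range is limited). The gripper opens to 85 mm and grips with 20 to 120 N. Pads are 22 mm wide; open, the fingers measure 114 mm over their backs; the gripper's body (76 mm by 85 mm) begins 54 mm behind the grasp point. The pads swing forward as they close: fully open they stand 13 mm farther back than shut.
Start: joints at [-1.258, 0.469, -0.049, 1.532, 0.024, 1.141, -0.082], TCP at [0.226, 0.636, 0.253] pointing down, gripper open.
Joint ranges: [-2.59, 2.59], [-0.33, 1.99], [-1.39, 1.29], [0.1, 2.45], [-1.04, 4.18], [0.21, 1.99], [-2.66, 2.66]. Speed limits (rad/s): [2.57, 2.57, 3.14, 3.14, 3.14, 3.14, 3.14].

## Interface

Orientations are given as a unit quaternion [w, x, y, z].
In Python, from bench import robot, vision, ticket gives the robot as it stands.
- The arm moves only by the tool send_rows, never from a script. Its arguments are lists of equal length, an entry for each row: "hand": the gripper command: -1 is shut, 1 is fully open, values between are in proportion; "slide": the shift along the tool's x, y, z normalised to -1 to 1, where 1 is 100 cm, a list of three; "spin": the turn about the tool's z normalised to -1 to 1, where 1 is pi/2 rad. In form: {"hand": [hand, ...], "slide": [[tx, ty, tz], ...], "spin": [spin, ...]}. A call has 1 to 12 rows; each row shifts and turns the commanded pose from where the row before left it, along the tool's axes as they then stand; what a row does not reach is not made up. A row lasts 1/8 s, in which the tool goes at most 62.5 mm and 10.7 degrees, less where a joint would pass 70% of its speed; a pose out of reach is approached as far as the arm can. A call with a number of a shift or a turn outside -1 to 1 is refused whole. A call with a gripper value outside its range is refused whole. The fingers move at their own pace and stop on an object; the grip force is fixed at half the most. Time passes only in rows, so rows that do not move let the fingers close. It gives the time, the measured TCP pose, the force, the opening and the grip force at its end, in the units of the state.
- robot.read_state(): the state, without advancing time (a new reading comes with each control period).
- vision.capture(name): name is "side" or "top"; returns the picture (384x512x3 uint8, red, green, blue); there is no depth.
- vision.camera_model(name): a dict with "fx", "fy", "cx", "cy" (pixels), "D" ([k1, k2, p1, p2, k3] as OpenCV has them; the pictures are not rectified), "eye" and "orientation" of the camera in the world. Camera axes: x right, y down, z forward; pixel columns grow to the right and rows downward; lengths in m; the calibration is good to about 2 mm. A picture is of the moment at which its call begins. camera_model takes no time and is no camera call.
- ticket.close_job(): hands the job in; it is judged then, once.
The state is a dict: "t": time; "joint_pos": joint angles; "joint_vel": joint speeds; "effort": joint torques, N m; "position": TCP position; "orientation": TCP orientation; "wrist_force": force on the tool from outside, world axes, zero at the start; "torque": the same for the moment, N m; "finger_gap": finger opening in m; "grasp_force": force on a finger pad.
Only numpy, scipy, OpenCV 4.12 (cv2) and the standard library are available. Lean on these libraries where they do the work, as an engineer would, in place of code of your own. Each camera call takes 0.05 s, during which the arm holds its last target. There are 200 camera calls.

## Task

On the coffee counter a slanted stand holds two jars; one of them has a dial sifter lid and the last three coffee sweets inside. While this jar is still in the stand, turn its dial clockwise, as seen looking down on the lid, up to its stop, so that the largest opening is at the lower, pouring side. Then take the jar, shake all three sweets out into the bowl on the scale, and lay the jar back in its own cradle the way it was; leave the bowl on the scale and do not knock over or push about the other things.

Things in the scene. Friction and masses are not known exactly. Their poses are not given: they have to be found in the camera images.
- jar: Loose clear hexagonal jar with a grey dial sifter lid, 0.3 kg, 116 mm high, leaning 40 deg from vertical in either cradle of the stand. Origin: centre of its underside; z: its axis, towards the lid; -x: its low side, where an edge of the hexagon lies in the cradle's V; y: level, across two flats. Hexagon 56 mm across flats, 65 across edges, z 0 to 98 mm; walls 2.5, floor 8 mm thick.
- jar_grip (a point): On the jar's axis 80 mm from its underside: the height to grip it by the two flats at y = +-28 mm, above the cradle (ends at 60 mm) and below the dial (from 101 mm). Axes as the jar's.
- jar_mouth (a point): Where the sweets come out: in the plane of the dial's face, 16.7 mm from the axis on the -x side, axes as the jar's. A fixed insert under the dial has its only window on this side: 120 deg of the disc, radius 30 mm. The sweets lie in a row along the inner -x edge; with the lid 20 to 25 deg below level and -x down they roll to it, and short shakes along the axis bring them out.
- dial (a joint): Angle of the dial about the jar's z, rad; falls as the dial turns clockwise seen from outside, looking at the lid. 0 = its large opening (120 deg of the disc) lies over the jar's window, with a stop there; about 1.5 = medium opening (about 14 mm), 2.5 to 2.9 = fine slots, 4.1 = closed. Starts at 1.0 to 1.45. Friction 0.04 N m holds it. Above 0.9 no sweet can pass.
- dial_face (a point): Centre of the dial's outer face, on the jar's axis 116 mm from its underside; z points out along the jar's axis. Turn the dial by its round ribbed rim, 66 mm in diameter, which reaches 15 mm below this face; nothing else stands within 25 mm of the rim.
- rack: Wooden stand, base 160 x 270 x 12 mm, two V cradles at y = -70 and +70 mm. Origin: on the counter, 10 mm in front of the base's centre; z up, front -x (turned to the robot's right). Cradle floor centre: x 45, z 52 mm; jar axis leans 40 deg from vertical to -x. A 120 deg V reaches 60 mm up the jar's low side; it leaves the flats at y = +-28 free. Straight up frees a jar, straight down seats it.
- bowl: Loose white bowl, 0.30 kg, rim 124 mm across, 48 mm high, standing on the scale. Origin: centre of its underside; z up.
- scale: Fixed kitchen scale, 200 x 140 mm, with a steel pan 130 x 130 mm whose top is 26 mm above the counter. Origin: centre of its foot on the counter.
- scale_pan (a point): Centre of the top of the scale's pan.
- sweet0: Brown ball-shaped hard sweet, 22 mm in diameter, 10 g. Origin: its centre. Starts deepest in the jar.
- sweet1: Brown ball-shaped hard sweet, 22 mm in diameter, 10 g. Origin: its centre. Starts in the middle.
- sweet2: Brown ball-shaped hard sweet, 22 mm in diameter, 10 g. Origin: its centre. Starts nearest the lid.
- sugarjar: The other jar in the stand: same hexagonal jar and size but a plain closed grey screw lid, white sugar cubes inside. Leave it alone. Origin: centre of its underside.
- mug: Loose steel mug, 80 mm in diameter, 105 mm high, handle at its +y. Leave it alone. Origin: centre of its underside.
- tub: White lidded food tub, 122 x 172 x 51 mm. Leave it alone. Origin: centre of its underside.

How it is judged:
On the way, in this order (a step that is already met when the one before it is completed fails the run):
1. the dial is turned to its largest opening (within 0.3 rad of its stop) while the jar is still in its cradle (value of joint dial below 0.3 rad and distance of jar from where it was at the start of the episode below 0.02 m), for 0.2 s.
2. all three sweets are in the bowl (horizontal distance between each of sweet0, sweet1, sweet2 and bowl below 0.05 m and z of sweet0 in the frame of bowl between 0.005 and 0.045 m and z of sweet1 in the frame of bowl between 0.005 and 0.045 m and z of sweet2 in the frame of bowl between 0.005 and 0.045 m), for 0.2 s.
At the end, for the whole second after the job is handed in: All three sweets in the bowl (within 50 mm of its axis, below its rim); bowl upright on the scale's pan (within 35 mm of its centre); jar back in its own cradle (within 15 mm, leaning 34 to 46 degrees, flats lined up within 0.15 rad); all at rest (all of step 2 and distance of jar from where it was at the start of the episode below 0.015 m and angle between the z axis of jar and the z axis of rack, either way round between 0.6 and 0.8 rad and angle between the y axis of jar and the y axis of rack, either way round below 0.15 rad and z of bowl in the frame of scale above 0.02 m and angle between bowl's own z axis and vertical below 0.1 rad and horizontal distance between bowl and scale_pan below 0.035 m and linear speed of each of sweet0, sweet1, sweet2, jar, bowl below 0.02 m/s); the robot touches nothing.
It fails at once if the sugar jar is pushed more than 20 mm (distance of sugarjar from where it was at the start of the episode above 0.02 m).
It fails at once if the mug is pushed more than 30 mm or tipped (distance of mug from where it was at the start of the episode above 0.03 m or angle between mug's own z axis and vertical above 0.4 rad).
It fails at once if the tub is pushed more than 30 mm (distance of tub from where it was at the start of the episode above 0.03 m).
It fails at once if the bowl is tipped (angle between bowl's own z axis and vertical above 0.35 rad).
It also fails if it takes over 58 s, if anything falls off the work surface, if the arm or the gripper's body presses on something with over 40 N, if the wrist force passes 120 N, or if a joint passes its speed limit or range.

## Working session

There is one attempt and no reset: what is moved stays moved. The work goes in short steps, Python scripts to look and compute and a tool call to move; the robot and the scene stay as the last step left them, time stands still between calls to the robot, and variables do not carry over. Pictures are saved under pics/ and viewed, at most 10 in all, crops included, and the job is handed in when it is done.

Besides the shell and the picture viewer there is one more tool, called as a command line: name --pt "numbers of a row" for each row, then --argument value for the rest. send_rows: Moves the arm, as the interface text tells. Its arguments: {"type":"object","properties":{"hand":{"type":"array","items":{"type":"number"}},"slide":{"type":"array","items":{"type":"array","items":{"type":"number"}}},"spin":{"type":"array","items":{"type":"number"}}},"required":["hand","slide","spin"]}

```bash
mkdir -p pics; ls; python3 - <<'E'
from bench import robot, vision, ticket
import cv2
for n in ("side","top"):
    im=vision.capture(n); cv2.imwrite(f"pics/{n}0.png",cv2.resize(im[:,:,::-1],None,fx=1.5,fy=1.5)); cv2.imwrite(f"pics/{n}0_raw.png",im[:,:,::-1])
    print(n,vision.camera_model(n))
s=robot.read_state();print({k:s[k] for k in("t","position","orientation","wrist_force","finger_gap")},robot.finger_overhang)
E
```

```text
pics
side {'fx': 430.57209350942236, 'fy': 430.57209350942236, 'cx': 254.1546042860984, 'cy': 193.57324957302313, 'D': array([-0.16739018,  0.        ,  0.        ,  0.        ,  0.        ]), 'eye': array([ 0.23252193, -0.9378941 ,  0.96992532]), 'orientation': array([-0.38513727,  0.89945486, -0.18796707,  0.08554891])}
top {'fx': 421.4762094649727, 'fy': 421.4762094649727, 'cx': 252.76611860210642, 'cy': 196.4453698158361, 'D': array([0.04674558, 0.        , 0.        , 0.        , 0.        ]), 'eye': array([ 0.42924387, -0.13754915,  1.2941649 ]), 'orientation': array([-0.05959938,  0.70751705, -0.70301498,  0.04046572])}
{'t': 0.1, 'position': array([0.22606892, 0.63550077, 0.2523765 ]), 'orientation': array([-1.12427121e-04,  1.70009715e-01,  9.85442000e-01, -8.65669736e-04]), 'wrist_force': array([0.48234805, 0.39975505, 0.47877622]), 'finger_gap': 0.08580525289540933} 0.022
```

View pics/side0.png

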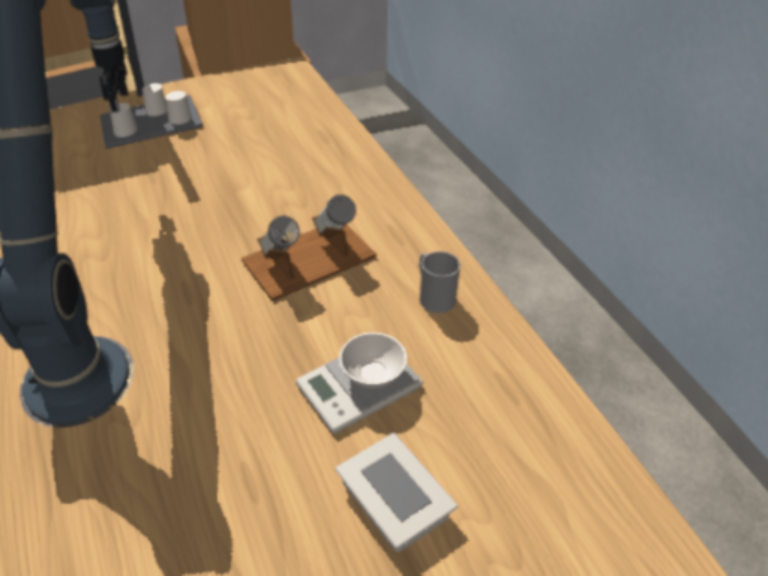

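View pics/top0.png

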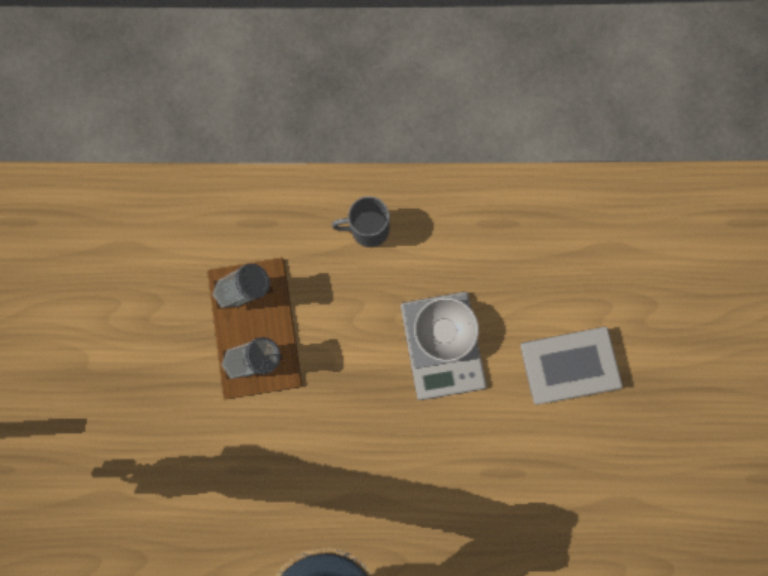

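The side view shows the jars' lids at about (285,232) and (340,210), the bowl at (373,360), the mug at (440,280) and the tub at (395,490). In the top view the near lid is at (263,356) and the far one at (253,283). The bowl is at (446,330) and the stand's corners are near (208,270), (285,259), (300,387), (224,398). I'll zoom in on the lids.

```bash
cat > h.py <<'E'
import numpy as np, cv2
from scipy.spatial.transform import Rotation as R
from bench import robot, vision, ticket
def rot(q): return R.from_quat([q[1],q[2],q[3],q[0]]).as_matrix()
def ray(n,px):
    m=vision.camera_model(n); K=np.array([[m["fx"],0,m["cx"]],[0,m["fy"],m["cy"]],[0,0,1]])
    u=cv2.undistortPoints(np.array([[px]],float),K,m["D"])[0,0]
    d=rot(m["orientation"])@np.array([u[0],u[1],1.]); return m["eye"],d/np.linalg.norm(d)
def plane(n,px,z):
    e,d=ray(n,px); return e+d*(z-e[2])/d[2]
def tri(a,b):
    (e1,d1),(e2,d2)=ray("side",a),ray("top",b)
    t=np.linalg.lstsq(np.c_[d1,-d2],e2-e1,rcond=None)[0]
    p,q=e1+t[0]*d1,e2+t[1]*d2; return (p+q)/2,np.linalg.norm(p-q)
def proj(n,P):
    m=vision.camera_model(n); K=np.array([[m["fx"],0,m["cx"]],[0,m["fy"],m["cy"]],[0,0,1]])
    C=rot(m["orientation"]).T; return cv2.projectPoints(np.atleast_2d(P).astype(float),cv2.Rodrigues(C)[0],-C@m["eye"],K,m["D"])[0][:,0]
E
python3 - <<'E'
from h import *
s=cv2.imread("pics/side0_raw.png");t=cv2.imread("pics/top0_raw.png")
a=cv2.resize(s[120:200,155:255],None,fx=4,fy=4,interpolation=cv2.INTER_CUBIC)
b=cv2.resize(t[165:270,135:210],None,fx=5,fy=5,interpolation=cv2.INTER_CUBIC)
c=np.zeros((525,780,3),np.uint8);c[:320,:400]=a;c[:525,405:780]=b
cv2.imwrite("pics/crop.png",c)
# rack mask top
hsv=cv2.cvtColor(t,cv2.COLOR_BGR2HSV)
print(hsv[225,157],hsv[225,120])
E
```

```text
[ 14 157 125] [ 18 122 150]
```

View pics/crop.png

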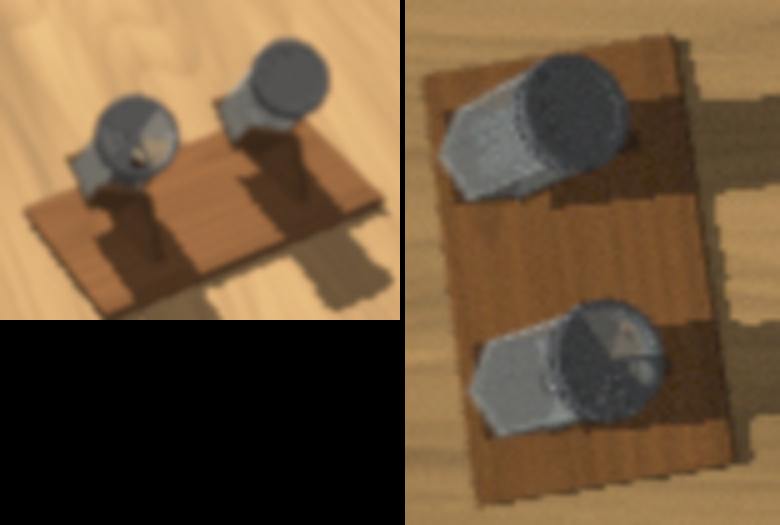

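The crop shows that the near jar (top raw about (176,237), side raw (189,154)) has the dial lid. The window is on the right, -x side. The far jar has a plain lid. Next I'll turn these pixels into positions.

```bash
python3 - <<'E'
from h import *
np.set_printoptions(precision=4,suppress=True)
c=[(139,179.6),(188.4,172),(200.6,257.6),(149.6,265.6)]
P=np.array([plane("top",p,.012) for p in c]);print(P)
print("centre",P.mean(0),"sides",[np.linalg.norm(P[i]-P[i-1]) for i in range(4)])
v=P[0]-P[1]+P[3]-P[2]; w=P[1]-P[2]+P[0]-P[3]
print("rack x yaw deg",np.degrees(np.arctan2(v[1],v[0])),"from long side",np.degrees(np.arctan2(w[1],w[0])))
psi=np.arctan2(v[1],v[0])
# base corners side view check
sc=[(155+25/4,120+212/4),(155+108/4,120+316/4),(155+382/4,120+198/4)]
print([plane("side",p,.012) for p in sc])
near=tri((189.25,154.5),(176.2,237.2)); far=tri((227.5,139.5),(169.4,187.6)); print("near lid",near,"far lid",far)
def ell(n,box,thr=None):
    im=cv2.imread(f"pics/{n}0_raw.png"); x0,y0,x1,y1=box; hsv=cv2.cvtColor(im[y0:y1,x0:x1],cv2.COLOR_BGR2HSV)
    m=((hsv[...,1]<40)&(hsv[...,2]>135)).astype(np.uint8)*255
    return m
im=cv2.imread("pics/top0_raw.png");g=cv2.cvtColor(im,cv2.COLOR_BGR2GRAY)
print(cv2.HoughCircles(cv2.GaussianBlur(g[180:260,260:340],(3,3),0),cv2.HOUGH_GRADIENT,1,50,param1=80,param2=15,minRadius=17,maxRadius=25))
# bowl rim: top centre (446,330)/1.5 ; side rim ellipse extents x 340..406,y 337..385 
print("bowl",tri((373/1.5,361/1.5),(446/1.5,330/1.5)))
print("scale corners",[plane("top",(a/1.5,b/1.5),.02) for a,b in((401,302),(467,293),(486,389),(417,399))])
# expected dial_face from rack pose
x=np.array([np.cos(psi),np.sin(psi),0]);y=np.array([-x[1],x[0],0]);z=np.array([0,0,1.])
o=np.array([*P.mean(0)[:2],0])-.01*x
for s in(70,-70):
    f=o+.045*x+.001*s*y+.052*z; ax=-np.sin(np.radians(40))*x+np.cos(np.radians(40))*z
    print(s,"floor",f,"face",f+.116*ax,"axis",ax, proj("top",[f,f+.116*ax]),proj("side",[f,f+.116*ax]))
E
```

```text
[[0.6632 0.2516 0.012 ]
 [0.6879 0.0988 0.012 ]
 [0.425  0.0539 0.012 ]
 [0.4003 0.207  0.012 ]]
centre [0.5441 0.1528 0.012 ] sides [np.float64(0.2667087020264271), np.float64(0.15480587989689565), np.float64(0.26670762758875644), np.float64(0.1551230203928973)]
rack x yaw deg 99.15819966417038 from long side 9.662606999346362
[array([0.3973, 0.2002, 0.012 ]), array([0.4259, 0.0492, 0.012 ]), array([0.6849, 0.0958, 0.012 ])]
near lid (array([0.48  , 0.1041, 0.1359]), np.float64(0.0006501037398682392)) far lid (array([0.6175, 0.1276, 0.1376]), np.float64(0.0010422009397658995))
[[[37.5 39.5 20. ]]]
bowl (array([ 0.5359, -0.2341,  0.0634]), np.float64(0.00010965889902130852))
scale corners [array([ 0.596 , -0.1467,  0.02  ]), array([ 0.6151, -0.2804,  0.02  ]), array([ 0.4231, -0.3155,  0.02  ]), array([ 0.4021, -0.1791,  0.02  ])]
70 floor [0.4694 0.1762 0.052 ] face [0.4813 0.1026 0.1409] axis [ 0.1023 -0.6346  0.766 ] [[157.4624 242.0913]
 [176.3503 236.7695]] [[182.2    162.6622]
 [189.7419 153.4105]]
-70 floor [0.6076 0.1985 0.052 ] face [0.6195 0.1249 0.1409] axis [ 0.1023 -0.6346  0.766 ] [[151.9363 195.5614]
 [170.0767 186.884 ]] [[218.4305 148.8886]
 [228.5049 138.9702]]
```

The two views agree, and the near jar is the dial jar. Rows only shift the tool and turn it about its vertical axis, so before planning I need to know what happens to the tool's tilt at the edge of reach. I'll find out with a short pull inward.

send_rows --hand '[1, 1, 1, 1, 1, 1, 1, 1]' --pt "0 -0.05 0" --pt "0 -0.05 0" --pt "0 -0.05 0" --pt "0 -0.05 0" --pt "0 -0.05 0" --pt "0 -0.05 0" --pt "0 -0.05 0" --pt "0 -0.05 0" --spin '[0, 0, 0, 0, 0, 0, 0, 0]'

```text
t: 1.1
position: [0.0916, 0.2573, 0.2529]
orientation: [-0.0, 0.17, 0.985, -0.0]
wrist_force: [0.0, 0.1, 1.1]
finger_gap: 0.0852
grasp_force: 0.0
```

send_rows --hand '[1, 1, 1, 1]' --pt "0 -0.05 0" --pt "0 -0.05 0" --pt "0 -0.05 0" --pt "0 0 0" --spin '[0, 0, 0, 0]'

```text
t: 1.6
position: [0.0647, 0.1742, 0.2379]
orientation: [-0.028, 0.172, 0.983, -0.051]
wrist_force: [-0.0, -0.1, 0.7]
finger_gap: 0.0856
grasp_force: 0.0
```

```bash
python3 -c "
from bench import robot
s=robot.read_state();print(s['t'],s['joint_pos'],s['joint_vel'],s['position'],s['orientation'])"
```

```text
1.6 [-1.15776306 -0.33341951 -0.14771899  2.44680115 -0.10340731  1.13487358
 -0.02104386] [ 0.03668016  0.00224249 -0.00015661 -0.00366477  0.01265038 -0.02167635
 -0.0287164 ] [0.06471102 0.17416014 0.23793809] [-0.02820256  0.17176579  0.98340359 -0.05117138]
```

Out of reach, the arm gives up some orientation, about 6.7 deg of tilt so far. Next: does that tilt stay when I move back within reach?

send_rows --hand '[1, 1, 1]' --pt "0 0.06 -0.02" --pt "0 0.06 -0.02" --pt "0 0 0" --spin '[0, 0, 0]'

```text
t: 1.98
position: [0.1097, 0.2926, 0.2648]
orientation: [-0.028, 0.174, 0.983, -0.05]
wrist_force: [0.8, -1.5, -0.1]
finger_gap: 0.0855
grasp_force: 0.0
```

```bash
python3 -c "
from h import *
s=robot.read_state();print(s['t'],s['joint_pos'],s['position'],s['orientation']);print(rot(s['orientation']).round(3))"
```

```text
1.975 [-1.15137437 -0.09826309 -0.13995127  2.21447778 -0.0660505   1.13067304
 -0.03804608] [0.10972953 0.29255072 0.26476274] [-0.02848573  0.17393442  0.98308014 -0.04988808]
[[-0.938  0.339 -0.073]
 [ 0.345  0.935 -0.088]
 [ 0.039 -0.108 -0.993]]
```

The tilt stays, so pushing against the edge of reach gives me tool tilt. Plan:
1. Tilt 40 deg towards +y, in line with the jar's axis, and turn the dial.
2. Tilt about 36 deg the other way and grip the jar from its +x side.
3. Pour over the bowl with a half-turn spin, which puts the lid about 22 deg below level with -x down.

```bash
cat >> h.py <<'E'
a=np.radians(99.6); X=np.array([np.cos(a),np.sin(a),0]); Y=np.array([-X[1],X[0],0]); Z=np.array([0,0,1.]); H=-X
AX=-np.sin(np.radians(40))*X+np.cos(np.radians(40))*Z
FACE=np.array([.481,.1035,.139])
np.set_printoptions(precision=4,suppress=True)
def st():
    s=robot.read_state(); M=rot(s["orientation"]); z=M[:,2]
    print("t %.2f"%s["t"],"p",s["position"],"q7",s["joint_pos"],"gap %.4f gf %.1f"%(s["finger_gap"],s["grasp_force"]),"F",s["wrist_force"],"T",s["torque"])
    print("tool x",M[:,0],"y",M[:,1],"z",z,"tilt along H %.1f deg, along Y %.1f"%(np.degrees(np.arcsin(z@H)),np.degrees(np.arcsin(z@Y))))
    return s["position"],M
def to(P):
    p,M=st(); d=M.T@(np.array(P)-p); n=int(np.ceil(np.linalg.norm(d)/.06)); print("total",d,"rows",n,"each",d/n)
E
python3 - <<'E'
from h import *
print([plane("side",(u/1.5,v/1.5),0) for u,v in((107,143),(200,125),(190,100),(105,110))])
to([-.13,.78,.40])
E
```

```text
[array([0.1541, 0.9097, 0.    ]), array([0.4394, 0.8886, 0.    ]), array([0.4425, 1.0735, 0.    ]), array([0.1669, 1.1387, 0.    ])]
t 1.98 p [0.1097 0.2926 0.2648] q7 [-1.1514 -0.0983 -0.14    2.2145 -0.0661  1.1307 -0.038 ] gap 0.0855 gf 0.0 F [ 0.7934 -1.4776 -0.1284] T [-0.026  -0.0715  0.0294]
tool x [-0.9379  0.3448  0.0387] y [ 0.3391  0.9345 -0.108 ] z [-0.0734 -0.0882 -0.9934] tilt along H 4.3 deg, along Y 5.0
total [ 0.3981  0.3596 -0.1597] rows 10 each [ 0.0398  0.036  -0.016 ]
```

send_rows --hand '[1, 1, 1, 1, 1, 1, 1, 1, 1, 1]' --pt "0.04 0.036 -0.016" --pt "0.04 0.036 -0.016" --pt "0.04 0.036 -0.016" --pt "0.04 0.036 -0.016" --pt "0.04 0.036 -0.016" --pt "0.04 0.036 -0.016" --pt "0.04 0.036 -0.016" --pt "0.04 0.036 -0.016" --pt "0.04 0.036 -0.016" --pt "0.04 0.036 -0.016" --spin '[0, 0, 0, 0, 0, 0, 0, 0, 0, 0]'

```text
t: 3.22
position: [-0.1339, 0.7778, 0.3991]
orientation: [-0.028, 0.174, 0.983, -0.051]
wrist_force: [0.1, 1.3, 0.2]
finger_gap: 0.0852
grasp_force: 0.0
```

```bash
python3 -c "
from h import *
to([-.18,1.08,.40])"
```

```text
t 3.23 p [-0.1339  0.7778  0.3991] q7 [-1.6355  0.6851 -0.2915  0.8694  0.0868  1.6737 -0.6435] gap 0.0852 gf 0.0 F [0.0818 1.2963 0.2204] T [ 0.1965 -0.1007 -0.0342]
tool x [-0.9378  0.3451  0.0374] y [ 0.3394  0.9342 -0.1102] z [-0.073  -0.0906 -0.9932] tilt along H 4.4 deg, along Y 5.0
total [ 0.1475  0.2665 -0.025 ] rows 6 each [ 0.0246  0.0444 -0.0042]
```

send_rows --hand '[1, 1, 1, 1, 1, 1]' --pt "0.025 0.045 0" --pt "0.025 0.045 0" --pt "0.025 0.045 0" --pt "0.025 0.045 0" --pt "0.025 0.045 0.005" --pt "0.025 0.045 0.01" --spin '[0, 0, 0, 0, 0, 0]'

```text
t: 3.98
position: [-0.1265, 0.9135, 0.3583]
orientation: [-0.048, 0.206, 0.976, -0.047]
wrist_force: [1.4, 0.3, 0.4]
finger_gap: 0.0853
grasp_force: 0.0
```

```bash
python3 -c "
from h import *
st()"
```

```text
t 3.98 p [-0.1265  0.9135  0.3583] q7 [-1.7538  1.1424  0.8596  0.1135 -0.9541  1.982  -0.5566] gap 0.0853 gf 0.0 F [1.3502 0.2944 0.3555] T [ 0.087  -0.1626 -0.0108]
tool x [-0.9102  0.4075  0.0737] y [ 0.3986  0.9104 -0.1109] z [-0.1123 -0.0716 -0.9911] tilt along H 3.0 deg, along Y 7.0
```

send_rows --hand '[1, 1, 1, 1, 1, 1, 1, 1]' --pt "0 0.03 -0.05" --pt "0 0.03 -0.05" --pt "0 0.03 -0.05" --pt "0 0.03 -0.05" --pt "0 0.03 -0.05" --pt "0 0.03 -0.05" --pt "0 0.03 -0.05" --pt "0 0.03 -0.05" --spin '[0, 0, 0, 0, 0, 0, 0, 0]'

```text
t: 4.97
position: [0.0184, 0.861, 0.5805]
orientation: [-0.084, 0.211, 0.971, 0.075]
wrist_force: [-0.3, -0.2, 0.6]
finger_gap: 0.0854
grasp_force: 0.0
```

```bash
python3 -c "
from h import *
st()"
```

```text
t 4.97 p [0.0184 0.861  0.5805] q7 [-1.5779  0.8824  0.4571  0.1014 -0.5777  1.9858 -0.4547] gap 0.0854 gf 0.0 F [-0.2749 -0.1599  0.6426] T [-0.1557 -0.0892 -0.031 ]
tool x [-0.8973  0.3964  0.1943] y [0.4216 0.9    0.1105] z [-0.1311  0.1811 -0.9747] tilt along H -11.6 deg, along Y 5.7
```

send_rows --hand '[1, 1, 1, 1, 1, 1, 1, 1, 1, 1]' --pt "0.015 0.03 -0.05" --pt "0.015 0.03 -0.05" --pt "0.015 0.03 -0.05" --pt "0.015 0.03 -0.05" --pt "0.015 0.03 -0.05" --pt "0.015 0.03 -0.05" --pt "0.015 0.03 -0.05" --pt "0.015 0.03 -0.05" --pt "0.015 0.03 -0.05" --pt "0.015 0.03 -0.05" --spin '[0, 0, 0, 0, 0, 0, 0, 0, 0, 0]'

```text
t: 6.22
position: [0.0493, 0.7169, 0.8298]
orientation: [-0.121, 0.215, 0.941, 0.231]
wrist_force: [-0.1, -0.0, 0.0]
finger_gap: 0.0853
grasp_force: 0.0
```

```bash
python3 -c "
from h import *
st()"
```

```text
t 6.22 p [0.0493 0.7169 0.8298] q7 [-1.5505  0.5901  0.9289  0.1014 -1.0415  1.9858 -0.4358] gap 0.0853 gf 0.0 F [-0.0858 -0.0445  0.0339] T [-0.5276 -0.1237 -0.0192]
tool x [-0.8788  0.3482  0.3262] y [0.4598 0.8007 0.384 ] z [-0.1275  0.4875 -0.8638] tilt along H -30.1 deg, along Y 2.5
```

send_rows --hand '[1, 1, 1, 1, 1]' --pt "0.015 0.03 -0.05" --pt "0.015 0.03 -0.05" --pt "0.015 0.03 -0.05" --pt "0.015 0.03 -0.05" --pt "0.015 0.03 -0.05" --spin '[0, 0, 0, 0, 0]'

```text
t: 6.85
position: [0.0645, 0.6136, 0.9348]
orientation: [-0.137, 0.215, 0.918, 0.305]
wrist_force: [0.3, 0.1, 0.2]
finger_gap: 0.0856
grasp_force: 0.0
```

```bash
python3 -c "
from h import *
to(FACE+.12*AX)"
```

```text
t 6.85 p [0.0645 0.6136 0.9348] q7 [-1.5135  0.433   0.9081  0.1014 -1.0416  1.9859 -0.4379] gap 0.0856 gf 0.0 F [0.3073 0.1042 0.2   ] T [-0.6576 -0.1431  0.0299]
tool x [-0.8702  0.3102  0.3827] y [0.4777 0.7214 0.5014] z [-0.1205  0.6191 -0.776 ] tilt along H -39.1 deg, along Y 0.9
total [-0.8249 -0.5707  0.1315] rows 17 each [-0.0485 -0.0336  0.0077]
```

send_rows --hand '[1, 1, 1, 1, 1, 1, 1, 1, 1, 1, 1, 1]' --pt "-0.048 -0.034 0.008" --pt "-0.048 -0.034 0.008" --pt "-0.048 -0.034 0.008" --pt "-0.048 -0.034 0.008" --pt "-0.048 -0.034 0.008" --pt "-0.048 -0.034 0.008" --pt "-0.048 -0.034 0.008" --pt "-0.048 -0.034 0.008" --pt "-0.048 -0.034 0.008" --pt "-0.048 -0.034 0.008" --pt "-0.048 -0.034 0.008" --pt "-0.048 -0.034 0.008" --spin '[0, 0, 0, 0, 0, 0, 0, 0, 0, 0, 0, 0]'

```text
t: 8.35
position: [0.21, 0.3475, 0.6639]
orientation: [-0.145, 0.235, 0.907, 0.317]
wrist_force: [0.1, 0.5, 0.3]
finger_gap: 0.0854
grasp_force: 0.0
```

```bash
python3 -c "
from h import *
to(FACE+.12*AX)"
```

```text
t 8.35 p [0.21   0.3475 0.6639] q7 [-1.1013 -0.3319  0.2161  1.6382 -0.4637  1.3526  0.1745] gap 0.0854 gf 0.0 F [0.117  0.4955 0.3098] T [-0.6578 -0.1347  0.0048]
tool x [-0.8473  0.3348  0.4122] y [0.5187 0.6883 0.5071] z [-0.114   0.6435 -0.7569] tilt along H -40.8 deg, along Y 0.3
total [-0.5262 -0.2926  0.0894] rows 11 each [-0.0478 -0.0266  0.0081]
```

send_rows --hand '[1, 1, 1, 1, 1, 1, 1, 1, 1, 1, 1, 1]' --pt "-0.048 -0.027 0.008" --pt "-0.048 -0.027 0.008" --pt "-0.048 -0.027 0.008" --pt "-0.048 -0.027 0.008" --pt "-0.048 -0.027 0.008" --pt "-0.048 -0.027 0.008" --pt "-0.048 -0.027 0.008" --pt "-0.048 -0.027 0.008" --pt "-0.048 -0.027 0.008" --pt "-0.048 -0.027 0.008" --pt "-0.048 -0.027 0.008" --pt "0 0 0" --spin '[0, 0, 0, 0, 0, 0, 0, 0, 0, 0, 0, 0]'

```text
t: 9.85
position: [0.493, 0.022, 0.2256]
orientation: [-0.148, 0.238, 0.907, 0.314]
wrist_force: [-0.8, 0.8, 0.5]
finger_gap: 0.0855
grasp_force: 0.0
```

```bash
python3 - <<'E'
from h import *
to(FACE+.10*AX)
ims={n:vision.capture(n)[:,:,::-1] for n in("side","top")}
for n in ims: cv2.imwrite(f"pics/{n}1_raw.png",ims[n])
c=np.zeros((560,790,3),np.uint8)
p=proj("side",FACE)[0].astype(int);q=proj("top",FACE)[0].astype(int);print(p,q)
c[:560,:390]=cv2.resize(ims["side"][p[1]-70:p[1]+42,p[0]-39:p[0]+39],(390,560),interpolation=cv2.INTER_CUBIC)
c[:560,400:790]=cv2.resize(ims["top"][q[1]-56:q[1]+56,q[0]-39:q[0]+39],(390,560),interpolation=cv2.INTER_CUBIC)
cv2.imwrite("pics/crop1.png",c)
E
```

```text
t 9.85 p [0.493  0.022  0.2256] q7 [-0.4334  0.4941  0.8715  1.9664 -0.915   1.4895  1.9137] gap 0.0855 gf 0.0 F [-0.8261  0.8108  0.4766] T [-0.6484 -0.0904  0.0222]
tool x [-0.8426  0.3399  0.4177] y [0.5254 0.6893 0.4988] z [-0.1184  0.6398 -0.7594] tilt along H -40.6 deg, along Y 0.6
total [0.003  0.0068 0.0193] rows 1 each [0.003  0.0068 0.0193]
[189 153] [176 236]
```

View pics/crop1.png

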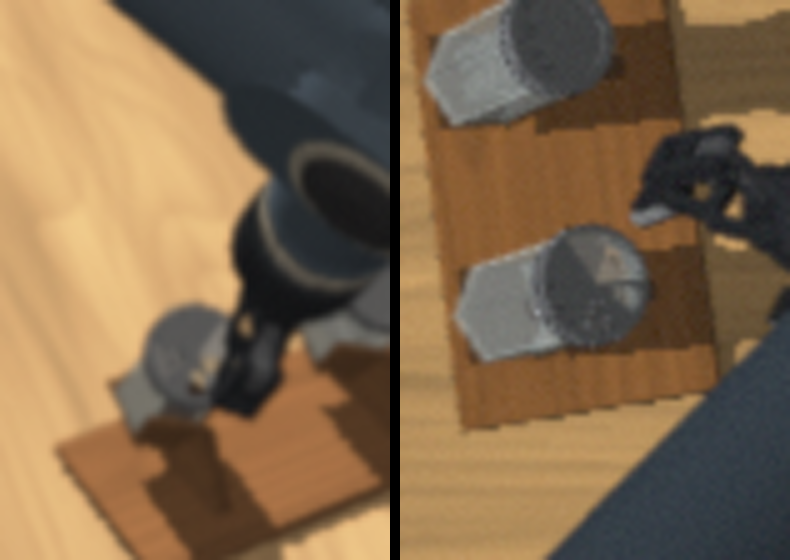

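The side crop shows the tilted gripper lined up above the dial lid, which is at about (190,355). In the top crop the lid is at (595,285) and a fingertip at (645,210). I need to find out which way a spin moves joint 7.

send_rows --hand '[1, 1]' --pt "0.003 0.007 0.01" --pt "0 0 0" --spin '[-0.1, 0]'

```text
t: 10.2
position: [0.4925, 0.0377, 0.2293]
orientation: [-0.119, 0.162, 0.923, 0.328]
wrist_force: [0.3, -0.4, 0.4]
finger_gap: 0.0853
grasp_force: 0.0
```

```bash
python3 -c "
from h import *
to(FACE+.045*AX)"
```

```text
t 10.20 p [0.4925 0.0377 0.2293] q7 [-0.4406  0.4666  0.8364  1.9759 -0.9177  1.4614  2.0461] gap 0.0853 gf 0.0 F [ 0.3165 -0.4044  0.3748] T [-0.6254 -0.1375  0.0072]
tool x [-0.919   0.221   0.3265] y [0.3775 0.7322 0.5669] z [-0.1138  0.6443 -0.7563] tilt along H -40.9 deg, along Y 0.3
total [-0.0038 -0.0069  0.067 ] rows 2 each [-0.0019 -0.0034  0.0335]
```

send_rows --hand '[1, 1, 1, 1, -1, -1, -1, -1, -1, -1]' --pt "-0.002 -0.004 0.035" --pt "-0.002 -0.003 0.035" --pt "0 0 0.03" --pt "0 0 0" --pt "0 0 0" --pt "0 0 0" --pt "0 0 0" --pt "0 0 0" --pt "0 0 0" --pt "0 0 0" --spin '[0, 0, 0, 0, 0, 0, 0, 0, 0, 0]'

```text
t: 11.45
position: [0.4853, 0.0943, 0.1504]
orientation: [-0.117, 0.163, 0.922, 0.33]
wrist_force: [0.1, 0.6, 11.9]
finger_gap: 0.0621
grasp_force: 62.8
```

```bash
python3 -c "
from h import *
to(FACE)"
```

```text
t 11.45 p [0.4853 0.0943 0.1504] q7 [-0.4228  0.5305  0.6729  2.0738 -1.0356  1.2804  2.107 ] gap 0.0621 gf 62.8 F [ 0.075   0.5924 11.8926] T [ 1.4178 -0.0264 -0.1515]
tool x [-0.9191  0.224   0.3242] y [0.3789 0.7284 0.5709] z [-0.1082  0.6475 -0.7543] tilt along H -41.0 deg, along Y -0.1
total [ 0.0023 -0.0014  0.015 ] rows 1 each [ 0.0023 -0.0014  0.015 ]
```

send_rows --hand '[-1, -1, -1, -1, -1, -1]' --pt "0 0 0" --pt "0 0 0" --pt "0 0 0" --pt "0 0 0" --pt "0 0 0" --pt "0 0 0" --spin '[0.1, 0.1, 0.1, 0.1, 0.1, 0.1]'

```text
t: 12.2
position: [0.485, 0.0939, 0.1502]
orientation: [-0.255, 0.566, 0.746, 0.24]
wrist_force: [-0.3, 0.3, 12.6]
finger_gap: 0.0621
grasp_force: 63.3
```

```bash
python3 - <<'E'
from h import *
p,M=st(); s=robot.read_state(); print("Tz tool",M.T@s["torque"], "F tool",M.T@s["wrist_force"])
E
```

```text
t 12.20 p [0.485  0.0939 0.1502] q7 [-0.4307  0.5337  0.6848  2.0746 -1.0385  1.2853  1.1633] gap 0.0621 gf 63.3 F [-0.3062  0.2503 12.6234] T [ 1.0544 -0.0641 -0.1436]
tool x [-0.2285  0.7228  0.6522] y [0.9675 0.2431 0.0696] z [-0.1083  0.6469 -0.7548] tilt along H -41.0 deg, along Y -0.1
Tz tool [-0.3809  0.9945 -0.0473] F tool [ 8.4843  0.6428 -9.3333]
```

send_rows --hand '[-1, -1]' --pt "0 0 0" --pt "0 0 0" --spin '[0.08, 0.04]'

```text
t: 12.45
position: [0.4863, 0.0944, 0.1509]
orientation: [-0.275, 0.632, 0.691, 0.217]
wrist_force: [2.6, 1.1, 15.5]
finger_gap: 0.0619
grasp_force: 63.4
```

```bash
python3 - <<'E'
from h import *
p,M=st(); s=robot.read_state(); print("Tz tool",M.T@s["torque"], "F tool",M.T@s["wrist_force"])
E
```

```text
t 12.45 p [0.4863 0.0944 0.1509] q7 [-0.4319  0.5337  0.6859  2.0729 -1.0408  1.2863  0.9791] gap 0.0619 gf 63.4 F [ 2.6394  1.1176 15.5292] T [ 1.781  -0.6248 -0.206 ]
tool x [-0.0483  0.7543  0.6548] y [ 0.9932  0.106  -0.0488] z [-0.1062  0.6479 -0.7543] tilt along H -41.0 deg, along Y -0.2
Tz tool [-0.6923  1.7127 -0.4385] F tool [ 10.8832   1.9827 -11.2692]
```

The torque rose to 0.44 N m after about 1.1 rad, so the dial is at its stop. I'll ease off, release and back away along the axis.

send_rows --hand '[-1, -1, 1, 1, 1, 1, 1, 1, 1]' --pt "0 0 0" --pt "0 0 0" --pt "0 0 0" --pt "0 0 0" --pt "0 0 0" --pt "0 0 -0.03" --pt "0 0 -0.05" --pt "0 0 -0.06" --pt "0 0 -0.06" --spin '[-0.02, 0, 0, 0, 0, 0, 0, 0, 0]'

```text
t: 13.58
position: [0.5052, -0.0353, 0.2986]
orientation: [-0.273, 0.622, 0.702, 0.215]
wrist_force: [0.5, -0.8, -0.2]
finger_gap: 0.0852
grasp_force: 0.0
```

```bash
python3 - <<'E'
from h import *
st()
ims={n:vision.capture(n)[:,:,::-1] for n in("side","top")}
for n in ims: cv2.imwrite(f"pics/{n}2_raw.png",ims[n])
c=np.zeros((560,790,3),np.uint8)
p=proj("side",FACE)[0].astype(int);q=proj("top",FACE)[0].astype(int)
c[:560,:390]=cv2.resize(ims["side"][p[1]-56:p[1]+56,p[0]-39:p[0]+39],(390,560),interpolation=cv2.INTER_CUBIC)
c[:560,400:790]=cv2.resize(ims["top"][q[1]-56:q[1]+56,q[0]-39:q[0]+39],(390,560),interpolation=cv2.INTER_CUBIC)
cv2.imwrite("pics/crop2.png",c)
E
```

```text
t 13.57 p [ 0.5052 -0.0353  0.2986] q7 [-0.2859  0.416   0.7973  1.8254 -0.8019  1.6019  0.8838] gap 0.0852 gf 0.0 F [ 0.538  -0.8125 -0.2411] T [-0.6716 -0.1713 -0.0123]
tool x [-0.0772  0.7549  0.6513] y [ 0.9903  0.1337 -0.0375] z [-0.1154  0.6421 -0.7579] tilt along H -40.7 deg, along Y 0.4
```

View pics/crop2.png

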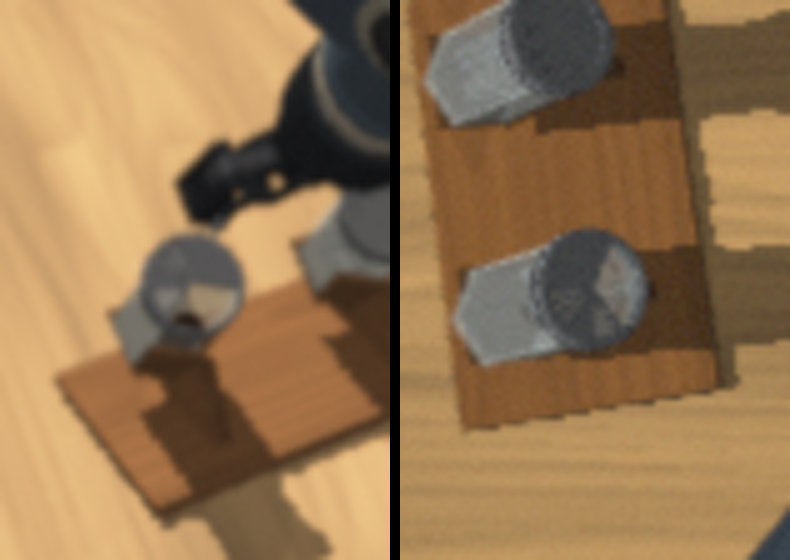

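The lid's opening now lies at the pouring side: top crop (620,285), side crop (200,300). The jar has not moved. Next I'll go to the far -y side and tilt the tool the other way.

send_rows --hand '[1, 1, 1, 1, 1, 1, 1, 1, 1, 1, 1, 1]' --pt "-0.028 -0.037 -0.042" --pt "-0.028 -0.037 -0.042" --pt "-0.028 -0.037 -0.042" --pt "-0.028 -0.037 -0.042" --pt "-0.028 -0.037 -0.042" --pt "-0.028 -0.037 -0.042" --pt "-0.028 -0.037 -0.042" --pt "-0.028 -0.037 -0.042" --pt "-0.028 -0.037 -0.042" --pt "-0.028 -0.037 -0.042" --pt "-0.028 -0.037 -0.042" --pt "-0.028 -0.037 -0.042" --spin '[0, 0, 0, 0, 0, 0, 0, 0, 0, 0, 0, 0]'

```text
t: 15.18
position: [0.2398, -0.4991, 0.3647]
orientation: [-0.285, 0.62, 0.698, 0.216]
wrist_force: [-0.1, -1.2, -3.2]
finger_gap: 0.0857
grasp_force: 0.0
```

```bash
python3 -c "
from h import *
to([.12,-.85,.9])"
```

```text
t 15.18 p [ 0.2398 -0.4991  0.3647] q7 [ 1.2837  0.5668 -0.2546  1.2971 -0.1086  1.9849  1.1289] gap 0.0857 gf 0.0 F [-0.1053 -1.241  -3.2443] T [-0.9271 -0.1167 -0.0121]
tool x [-0.0682  0.7427  0.6661] y [ 0.9891  0.1377 -0.0522] z [-0.1305  0.6553 -0.744 ] tilt along H -41.9 deg, along Y 1.1
total [ 0.1041 -0.1948 -0.6126] rows 11 each [ 0.0095 -0.0177 -0.0557]
```

send_rows --hand '[1, 1, 1, 1, 1, 1, 1, 1, 1, 1, 1, 1]' --pt "0.01 -0.016 -0.058" --pt "0.01 -0.016 -0.058" --pt "0.01 -0.016 -0.058" --pt "0.01 -0.01 -0.058" --pt "0.005 -0.01 -0.058" --pt "0.005 -0.01 -0.058" --pt "0 -0.01 -0.058" --pt "0 -0.005 -0.06" --pt "0 -0.005 -0.06" --pt "0 -0.005 -0.06" --pt "0 -0.005 -0.06" --pt "0 -0.005 -0.06" --spin '[0, 0, 0, 0, 0, 0, 0, 0, 0, 0, 0, 0]'

```text
t: 16.68
position: [0.0149, -0.4872, 0.7643]
orientation: [0.166, 0.703, 0.681, 0.118]
wrist_force: [1.6, -2.9, -3.2]
finger_gap: 0.0854
grasp_force: 0.0
```

```bash
python3 -c "
from h import *
to([.12,-.85,.9])"
```

```text
t 16.68 p [ 0.0149 -0.4872  0.7643] q7 [ 2.4593  0.2824 -1.2243  0.8601 -0.1051  1.9849  1.1903] gap 0.0854 gf 0.0 F [ 1.6494 -2.9268 -3.2338] T [-0.0958  0.4136 -0.0393]
tool x [ 0.0448  0.9971 -0.061 ] y [ 0.9188 -0.0171  0.3944] z [ 0.3922 -0.0737 -0.9169] tilt along H 7.9 deg, along Y -22.0
total [-0.3653  0.1563 -0.0564] rows 7 each [-0.0522  0.0223 -0.0081]
```

send_rows --hand '[1, 1, 1, 1, 1, 1, 1, 1]' --pt "-0.055 -0.018 -0.016" --pt "-0.055 -0.018 -0.016" --pt "-0.055 -0.018 -0.016" --pt "-0.055 -0.018 -0.016" --pt "-0.055 -0.018 -0.018" --pt "-0.055 -0.018 -0.02" --pt "-0.055 -0.018 -0.02" --pt "-0.055 -0.018 -0.02" --spin '[0, 0, 0, 0, 0, 0, 0, 0]'

```text
t: 17.68
position: [-0.1148, -0.7826, 0.699]
orientation: [0.269, 0.693, 0.666, 0.057]
wrist_force: [-1.8, 0.3, -0.1]
finger_gap: 0.0854
grasp_force: 0.0
```

```bash
python3 -c "
from h import *
to([.12,-.85,.9])"
```

```text
t 17.68 p [-0.1148 -0.7826  0.699 ] q7 [ 1.8543  0.7419 -0.1186  0.1447 -0.4726  1.9856  1.4825] gap 0.0854 gf 0.0 F [-1.7593  0.3426 -0.1214] T [ 0.2657  0.5063 -0.025 ]
tool x [ 0.1056  0.9545 -0.2789] y [0.8934 0.0321 0.4481] z [ 0.4367 -0.2965 -0.8493] tilt along H 21.4 deg, along Y -22.4
total [-0.0956  0.2977 -0.0481] rows 6 each [-0.0159  0.0496 -0.008 ]
```

send_rows --hand '[1, 1, 1, 1, 1, 1, 1, 1]' --pt "0.02 -0.04 -0.042" --pt "0.02 -0.04 -0.042" --pt "0.02 -0.04 -0.042" --pt "0.02 -0.04 -0.042" --pt "0.01 -0.04 -0.042" --pt "0.01 -0.04 -0.042" --pt "0.0 -0.04 -0.045" --pt "0.0 -0.04 -0.045" --spin '[0, 0, 0, 0, 0, 0, 0, 0]'

```text
t: 18.68
position: [-0.4633, -0.5408, 0.7041]
orientation: [0.308, 0.697, 0.647, -0.003]
wrist_force: [-0.5, -0.2, -0.8]
finger_gap: 0.0855
grasp_force: 0.0
```

```bash
python3 -c "
from h import *
to([-.5,-.5,.9])"
```

```text
t 18.68 p [-0.4633 -0.5408  0.7041] q7 [ 2.5854  0.6097 -0.4789  0.4371 -0.3792  1.9853  1.9439] gap 0.0855 gf 0.0 F [-0.4967 -0.151  -0.8159] T [ 0.4569  0.4563 -0.0303]
tool x [ 0.1623  0.9005 -0.4034] y [0.9041 0.028  0.4263] z [ 0.3952 -0.4339 -0.8096] tilt along H 29.6 deg, along Y -18.5
total [-0.0482  0.0515 -0.1908] rows 4 each [-0.0121  0.0129 -0.0477]
```

send_rows --hand '[1, 1, 1, 1, 1, 1, 1]' --pt "-0.003 -0.036 -0.048" --pt "-0.003 -0.036 -0.048" --pt "-0.003 -0.036 -0.048" --pt "-0.003 -0.036 -0.048" --pt "-0.003 -0.036 -0.048" --pt "-0.003 -0.036 -0.048" --pt "-0.003 -0.036 -0.048" --spin '[0, 0, 0, 0, 0, 0, 0]'

```text
t: 19.55
position: [-0.62, -0.3937, 0.6962]
orientation: [0.299, 0.724, 0.61, -0.119]
wrist_force: [-0.1, -1.1, -0.1]
finger_gap: 0.0856
grasp_force: 0.0
```

```bash
python3 -c "
from h import *
to([-.6,-.4,.9])"
```

```text
t 19.55 p [-0.62   -0.3937  0.6962] q7 [ 2.587   0.5841  0.5199  0.5445 -1.0415  1.9855  2.3847] gap 0.0856 gf 0.0 F [-0.0879 -1.1189 -0.0681] T [ 0.5422  0.1789 -0.017 ]
tool x [ 0.2265  0.8125 -0.5371] y [ 0.9547 -0.076   0.2876] z [ 0.1929 -0.578  -0.7929] tilt along H 37.0 deg, along Y -5.4
total [-0.11    0.0782 -0.1542] rows 4 each [-0.0275  0.0195 -0.0385]
```

send_rows --hand '[1, 1, 1]' --pt "-0.005 -0.045 -0.04" --pt "-0.005 -0.045 -0.04" --pt "-0.005 -0.045 -0.04" --spin '[0.04, 0, 0]'

```text
t: 19.92
position: [-0.6476, -0.3335, 0.6847]
orientation: [0.262, 0.756, 0.585, -0.129]
wrist_force: [-0.5, -0.1, 0.1]
finger_gap: 0.0853
grasp_force: 0.0
```

```bash
python3 -c "
from h import *
G=FACE-.036*AX
print(G); to([.15,-.4,.6])"
```

```text
[0.4771 0.1263 0.1114]
t 19.93 p [-0.6476 -0.3335  0.6847] q7 [ 2.5868  0.5669  0.6765  0.6121 -1.0416  1.9855  2.4597] gap 0.0853 gf 0.0 F [-0.4957 -0.0731  0.1016] T [ 0.5538  0.1267 -0.0051]
tool x [ 0.2812  0.8176 -0.5024] y [ 0.9532 -0.1773  0.245 ] z [ 0.1112 -0.5478 -0.8292] tilt along H 34.0 deg, along Y -1.0
total [0.2124 0.7513 0.1954] rows 14 each [0.0152 0.0537 0.014 ]
```

send_rows --hand '[1, 1, 1, 1, 1, 1, 1, 1, 1, 1, 1, 1]' --pt "-0.017 0.053 0.026" --pt "-0.017 0.053 0.026" --pt "-0.017 0.053 0.026" --pt "-0.017 0.053 0.026" --pt "-0.017 0.053 0.026" --pt "-0.017 0.053 0.026" --pt "-0.017 0.053 0.026" --pt "-0.017 0.053 0.026" --pt "-0.017 0.053 0.026" --pt "-0.017 0.053 0.026" --pt "-0.017 0.053 0.026" --pt "-0.017 0.053 0.026" --spin '[0, 0, 0, 0, 0, 0, 0, 0, 0, 0, 0, 0]'

```text
t: 21.42
position: [-0.0609, -0.785, 0.6835]
orientation: [0.261, 0.756, 0.586, -0.129]
wrist_force: [-1.1, -0.5, 0.8]
finger_gap: 0.0856
grasp_force: 0.0
```

```bash
python3 -c "
from h import *
to([.1,-.95,.75])"
```

```text
t 21.43 p [-0.0609 -0.785   0.6835] q7 [ 1.3442  0.3856  0.5665  0.8715 -0.455   1.3887  1.5247] gap 0.0856 gf 0.0 F [-1.0533 -0.454   0.7961] T [ 0.503   0.1046 -0.0059]
tool x [ 0.2796  0.8186 -0.5016] y [ 0.9537 -0.1766  0.2434] z [ 0.1107 -0.5465 -0.8301] tilt along H 33.9 deg, along Y -1.0
total [-0.1235  0.1987  0.0528] rows 4 each [-0.0309  0.0497  0.0132]
```

send_rows --hand '[1, 1, 1, 1, 1, 1, 1]' --pt "-0.046 0.024 -0.032" --pt "-0.046 0.024 -0.032" --pt "-0.046 0.024 -0.032" --pt "-0.046 0.024 -0.032" --pt "-0.046 0.024 -0.032" --pt "-0.046 0.024 -0.032" --pt "-0.046 0.024 -0.032" --spin '[0, 0, 0, 0, 0, 0, 0]'

```text
t: 22.3
position: [-0.0263, -0.7791, 0.8782]
orientation: [0.343, 0.74, 0.55, -0.18]
wrist_force: [-0.3, 0.6, 0.4]
finger_gap: 0.0856
grasp_force: 0.0
```

```bash
python3 -c "
from h import *
to(FACE-.036*AX+.12*X+.16*Z)
p,M=st();print(np.degrees(np.arctan2(M[:,1]@np.cross(M[:,2],-Y),M[:,1]@-Y)))"
```

```text
t 22.30 p [-0.0263 -0.7791  0.8782] q7 [ 1.5429  0.5883  0.9632  0.1008 -1.0422  1.7118  1.2835] gap 0.0856 gf 0.0 F [-0.277   0.6498  0.4305] T [ 0.7208  0.0786 -0.0036]
tool x [ 0.3298  0.6913 -0.6429] y [ 0.9374 -0.1593  0.3096] z [ 0.1116 -0.7048 -0.7006] tilt along H 45.5 deg, along Y 0.4
total [ 1.2572  0.1022 -0.2425] rows 22 each [ 0.0571  0.0046 -0.011 ]
t 22.30 p [-0.0263 -0.7791  0.8782] q7 [ 1.5429  0.5883  0.9632  0.1008 -1.0422  1.7118  1.2835] gap 0.0856 gf 0.0 F [-0.277   0.6498  0.4305] T [ 0.7208  0.0786 -0.0036]
tool x [ 0.3298  0.6913 -0.6429] y [ 0.9374 -0.1593  0.3096] z [ 0.1116 -0.7048 -0.7006] tilt along H 45.5 deg, along Y 0.4
26.1351340816346
```

The tilt is now 45.5 deg towards H, which still works: the lid ends up further below level, and I can stop the spin early to reduce that. I'm squaring the tool and travelling back to the stand by a route clear of the base.

send_rows --hand '[1, 1, 1, 1, 1, 1, 1, 1, 1, 1]' --pt "0.034 0.048 -0.002" --pt "0.034 0.048 -0.002" --pt "0.034 0.048 -0.002" --pt "0.034 0.048 -0.002" --pt "0.034 0.048 -0.002" --pt "0.034 0.048 -0.002" --pt "0.034 0.048 -0.002" --pt "0.034 0.048 -0.002" --pt "0.034 0.048 -0.002" --pt "0.034 0.048 -0.002" --spin '[-0.1, -0.1, -0.09, 0, 0, 0, 0, 0, 0, 0]'

```text
t: 23.55
position: [0.4234, -0.5351, 0.7246]
orientation: [0.307, 0.634, 0.669, -0.236]
wrist_force: [1.5, -0.2, -0.6]
finger_gap: 0.0855
grasp_force: 0.0
```

```bash
cat >> h.py <<'E'
def yaw():
    M=rot(robot.read_state()["orientation"]); print("tool y off -Y deg",np.degrees(np.arctan2(M[:,1]@np.cross(M[:,2],-Y),M[:,1]@-Y)))
E
python3 -c "
from h import *
to([.46,.23,.36]);yaw()"
```

```text
t 23.55 p [ 0.4234 -0.5351  0.7246] q7 [-0.3325  0.1961  1.2499  1.2001  0.226   1.1929  0.8899] gap 0.0855 gf 0.0 F [ 1.5395 -0.184  -0.6292] T [ 0.7563  0.0942 -0.004 ]
tool x [-0.0074  0.7036 -0.7105] y [0.9937 0.0848 0.0736] z [ 0.1121 -0.7055 -0.6998] tilt along H 45.6 deg, along Y 0.4
total [ 0.7971  0.0744 -0.2805] rows 15 each [ 0.0531  0.005  -0.0187]
tool y off -Y deg 6.317932612427414
```

send_rows --hand '[1, 1, 1, 1, 1, 1, 1, 1, 1, 1, 1, 1]' --pt "0.056 0.009 -0.02" --pt "0.056 0.009 -0.02" --pt "0.056 0.009 -0.02" --pt "0.056 0.009 -0.02" --pt "0.056 0.009 -0.02" --pt "0.056 0.009 -0.02" --pt "0.056 0.009 -0.02" --pt "0.056 0.009 -0.02" --pt "0.056 0.009 -0.02" --pt "0.056 0.009 -0.02" --pt "0.056 0.009 -0.02" --pt "0.056 0.009 -0.02" --spin '[-0.07, 0, 0, 0, 0, 0, 0, 0, 0, 0, 0, 0]'

```text
t: 25.05
position: [0.4439, 0.0956, 0.4355]
orientation: [0.289, 0.61, 0.696, -0.246]
wrist_force: [1.0, -0.2, 0.5]
finger_gap: 0.0853
grasp_force: 0.0
```

```bash
python3 -c "
from h import *
p,M=st();G=FACE-.036*AX-.003*M[:,2];to(G-.13*M[:,2]);yaw()"
```

```text
t 25.05 p [0.4439 0.0956 0.4355] q7 [-1.0424  0.1089  0.3826  1.8011  0.6233  1.6586 -0.603 ] gap 0.0853 gf 0.0 F [ 0.9849 -0.1518  0.5247] T [0.6289 0.0593 0.0545]
tool x [-0.0884  0.7067 -0.702 ] y [0.9908 0.1349 0.0111] z [ 0.1025 -0.6946 -0.7121] tilt along H 44.6 deg, along Y 0.8
t 25.05 p [0.4439 0.0956 0.4355] q7 [-1.0424  0.1089  0.3826  1.8011  0.6233  1.6586 -0.603 ] gap 0.0853 gf 0.0 F [ 0.9849 -0.1518  0.5247] T [0.6289 0.0593 0.0545]
tool x [-0.0884  0.7067 -0.702 ] y [0.9908 0.1349 0.0111] z [ 0.1025 -0.6946 -0.7121] tilt along H 44.6 deg, along Y 0.8
total [0.2463 0.0335 0.0798] rows 5 each [0.0493 0.0067 0.016 ]
tool y off -Y deg 1.7587350803725645
```

send_rows --hand '[1, 1, 1, 1, 1, 1]' --pt "0.049 0.007 0.016" --pt "0.049 0.007 0.016" --pt "0.049 0.007 0.016" --pt "0.049 0.007 0.016" --pt "0.05 0.007 0.016" --pt "0 0 0" --spin '[-0.02, 0, 0, 0, 0, 0]'

```text
t: 25.8
position: [0.4576, 0.2171, 0.203]
orientation: [0.285, 0.597, 0.706, -0.254]
wrist_force: [-0.5, -0.5, 0.9]
finger_gap: 0.0855
grasp_force: 0.0
```

```bash
python3 - <<'E'
from h import *
p,M=st();G=FACE-.036*AX-.003*M[:,2];to(G);yaw()
# jar lid recheck in side/top pictures
ims={n:vision.capture(n)[:,:,::-1] for n in("side","top")}
c=np.zeros((560,790,3),np.uint8)
P=proj("side",FACE)[0].astype(int);q=proj("top",FACE)[0].astype(int)
c[:560,:390]=cv2.resize(ims["side"][P[1]-70:P[1]+42,P[0]-39:P[0]+39],(390,560),interpolation=cv2.INTER_CUBIC)
c[:560,400:790]=cv2.resize(ims["top"][q[1]-56:q[1]+56,q[0]-48:q[0]+30],(390,560),interpolation=cv2.INTER_CUBIC)
cv2.imwrite("pics/crop3.png",c)
E
```

```text
t 25.80 p [0.4576 0.2171 0.203 ] q7 [-1.0739  0.4999  0.3136  1.8642  0.4806  1.329  -0.8383] gap 0.0855 gf 0.0 F [-0.4652 -0.4545  0.904 ] T [0.6006 0.159  0.025 ]
tool x [-0.1253  0.6977 -0.7053] y [ 0.9871  0.1593 -0.0177] z [ 0.1    -0.6984 -0.7086] tilt along H 44.9 deg, along Y 1.0
t 25.80 p [0.4576 0.2171 0.203 ] q7 [-1.0739  0.4999  0.3136  1.8642  0.4806  1.329  -0.8383] gap 0.0855 gf 0.0 F [-0.4652 -0.4545  0.904 ] T [0.6006 0.159  0.025 ]
tool x [-0.1253  0.6977 -0.7053] y [ 0.9871  0.1593 -0.0177] z [ 0.1    -0.6984 -0.7086] tilt along H 44.9 deg, along Y 1.0
total [-0.0012  0.0065  0.1273] rows 3 each [-0.0004  0.0022  0.0424]
tool y off -Y deg -0.4102626945786343
```

View pics/crop3.png

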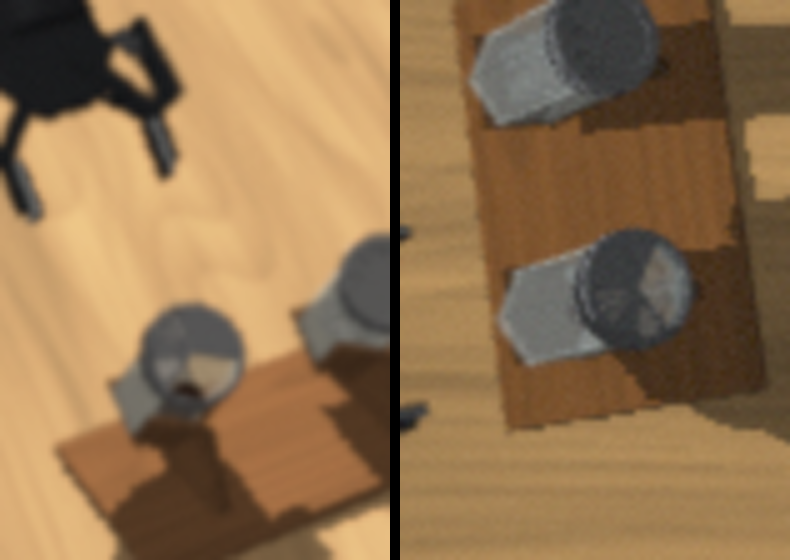

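Side crop: open fingers at (25,200) and (165,160), behind and above the jar (lid 190,355). Top crop: fingertips at (408,235) and (428,415), lid at (635,290). Quick numeric check of the tips against the robot's pose.

```bash
python3 - <<'E'
from h import *
s=robot.read_state();p=s["position"];M=rot(s["orientation"]);q=proj("top",FACE)[0].astype(int);P=proj("side",FACE)[0].astype(int)
f=lambda W:(proj("top",W)[0]-(q-[48,56]))*5+[400,0]
g=lambda W:(proj("side",W)[0]-(P-[39,70]))*5
tip=p+.010*M[:,2]
for k in(-1,1):
    for e in (0,.022): print(k,e,f(p+e*M[:,2]+k*.05*M[:,1]),g(p+e*M[:,2]+k*.05*M[:,1]))
print("face",f(FACE),"side",g(FACE),"G",f(FACE-.036*AX),"bottom",f(FACE-.116*AX))
E
```

```text
-1 0 [405.307  416.7982] [ 31.8968 202.92  ]
-1 0.022 [444.6668 412.1053] [ 44.5905 235.3049]
1 0 [386.2582 223.4921] [175.0329 156.634 ]
1 0.022 [425.3161 221.6274] [187.4526 188.1644]
face [640.8433 284.4927] side [198.1439 353.7142] G [610.1621 293.4536] bottom [546.7223 311.9881]
```

send_rows --hand '[1, 1, 1, 1, -1, -1, -1, -1, -1]' --pt "0 0.002 0.042" --pt "0 0.002 0.042" --pt "-0.001 0.001 0.042" --pt "0 0 0" --pt "0 0 0" --pt "0 0 0" --pt "0 0 0" --pt "0 0 0" --pt "0 0 0" --spin '[0, 0, 0, 0, 0, 0, 0, 0, 0]'

```text
t: 27.02
position: [0.478, 0.1288, 0.1182]
orientation: [0.286, 0.599, 0.704, -0.251]
wrist_force: [-1.5, 2.1, 8.0]
finger_gap: 0.0555
grasp_force: 62.4
```

```bash
python3 - <<'E'
from h import *
to(FACE-.036*AX+.12*Z);yaw()
E
```

```text
t 27.02 p [0.478  0.1288 0.1182] q7 [-0.9706  0.5819  0.3498  2.0093  0.5583  1.0637 -0.873 ] gap 0.0555 gf 62.4 F [-1.4645  2.0891  8.0469] T [ 0.2086  0.1551 -0.1247]
tool x [-0.1178  0.7005 -0.7038] y [ 0.9877  0.1558 -0.0103] z [ 0.1024 -0.6964 -0.7103] tilt along H 44.7 deg, along Y 0.9
total [-0.0813 -0.0024 -0.0788] rows 2 each [-0.0406 -0.0012 -0.0394]
tool y off -Y deg 0.03673760670831275
```

The jar is gripped: 55.5 mm opening, 62 N. Now I lift it straight up and carry it over the bowl.

send_rows --hand '[-1, -1, -1, -1, -1, -1, -1, -1, -1, -1, -1]' --pt "-0.014 0 -0.014" --pt "-0.042 0 -0.043" --pt "-0.042 0 -0.043" --pt "-0.038 0 0.038" --pt "-0.038 0 0.038" --pt "-0.038 0 0.038" --pt "-0.038 0 0.038" --pt "-0.038 0 0.038" --pt "-0.038 0 0.038" --pt "-0.038 0 0.038" --pt "0 0 0" --spin '[0, 0, 0, 0, 0, 0, 0, 0, 0, 0, 0]'

```text
t: 28.4
position: [0.5339, -0.2487, 0.2567]
orientation: [0.285, 0.603, 0.701, -0.254]
wrist_force: [-0.5, 0.4, -3.2]
finger_gap: 0.0551
grasp_force: 65.3
```

```bash
python3 - <<'E'
from h import *
to([.5377,-.244,.26]);yaw()
B=[plane("top",(446/1.5,330/1.5),.074),plane("side",(373/1.5,361/1.5),.074)];print(B)
E
```

```text
t 28.40 p [ 0.5339 -0.2487  0.2567] q7 [-0.4853  0.3292  0.6174  2.0337  0.8247  0.8284 -0.3342] gap 0.0551 gf 65.3 F [-0.5407  0.3985 -3.2259] T [ 1.1403  0.1579 -0.0562]
tool x [-0.111   0.6998 -0.7056] y [ 0.9895  0.1441 -0.0128] z [ 0.0927 -0.6996 -0.7085] tilt along H 44.9 deg, along Y 1.4
total [ 0.0006  0.0044 -0.0053] rows 1 each [ 0.0006  0.0044 -0.0053]
tool y off -Y deg 0.41440533631215215
[array([ 0.5349, -0.2332,  0.074 ]), array([ 0.5324, -0.2423,  0.074 ])]
```

send_rows --hand '[-1, -1, -1, -1, -1, -1, -1, -1, -1, -1]' --pt "0 0 0" --pt "0 0 0" --pt "0 0 0" --pt "0 0 0" --pt "0 0 0" --pt "0 0 0" --pt "0.015 0.028 0.032" --pt "0.015 0.028 0.032" --pt "0 0 0" --pt "0 0 0" --spin '[-0.115, -0.115, -0.115, -0.115, -0.115, -0.115, 0, 0, -0.115, -0.115]'

```text
t: 29.65
position: [0.5352, -0.2422, 0.1647]
orientation: [0.046, -0.02, 0.924, -0.378]
wrist_force: [1.3, -0.1, -2.5]
finger_gap: 0.0555
grasp_force: 65.5
```

```bash
python3 - <<'E'
from h import *
to([.537,-.25,.16]);yaw()
E
```

```text
t 29.65 p [ 0.5352 -0.2422  0.1647] q7 [-0.3131  0.4508  0.4007  2.0971  0.9891  0.7349  0.8564] gap 0.0555 gf 65.5 F [ 1.2514 -0.0693 -2.4784] T [1.1624 0.0282 0.0525]
tool x [-0.995  -0.0713 -0.0702] y [-0.0017  0.7135 -0.7006] z [ 0.1    -0.697  -0.7101] tilt along H 44.7 deg, along Y 1.0
total [-0.0009 -0.0023  0.0089] rows 1 each [-0.0009 -0.0023  0.0089]
tool y off -Y deg -83.26263092758309
```

send_rows --hand '[-1, -1, -1, -1, -1, -1, -1, -1, -1]' --pt "0 0 0" --pt "0 0 0" --pt "0 0 0" --pt "0 0 0" --pt "0 0 0.003" --pt "0 0 0.003" --pt "0 0 0.003" --pt "0 0 0.003" --pt "0 0 0" --spin '[-0.115, -0.115, -0.115, -0.115, -0.115, -0.115, -0.115, -0.115, 0]'

```text
t: 30.78
position: [0.5365, -0.2512, 0.1569]
orientation: [-0.214, -0.623, 0.683, -0.315]
wrist_force: [-0.1, -0.3, -3.0]
finger_gap: 0.0553
grasp_force: 65.5
```

```bash
python3 - <<'E'
from h import *
p,M=st(); yaw()
# jar axes: at grip tool z at angle to jar axis; recompute from spin: a in tool frame fixed
q0=[0.286,0.599,0.704,-0.251]; T=rot(q0).T; a=M@T@AX; mx=M@T@(-(np.cos(np.radians(40))*X+np.sin(np.radians(40))*Z))
print("a'",a,"below level",np.degrees(np.arcsin(-a[2])),"-x'",mx,"mouth",p+.003*M[:,2]+.036*a+.0167*mx)
print("tool a",T@AX)
ims={n:vision.capture(n)[:,:,::-1] for n in("side","top")}
P=proj("side",[.535,-.236,.1])[0].astype(int);q=proj("top",[.535,-.236,.1])[0].astype(int)
c=np.zeros((450,790,3),np.uint8)
c[:,:390]=cv2.resize(ims["side"][P[1]-45:P[1]+45,P[0]-39:P[0]+39],(390,450),interpolation=cv2.INTER_CUBIC)
c[:,400:790]=cv2.resize(ims["top"][q[1]-45:q[1]+45,q[0]-39:q[0]+39],(390,450),interpolation=cv2.INTER_CUBIC)
cv2.imwrite("pics/crop4.png",c)
E
```

```text
t 30.77 p [ 0.5365 -0.2512  0.1569] q7 [-0.143   0.4483  0.2072  2.0883  1.0787  0.7895  2.2258] gap 0.0553 gf 65.5 F [-0.122  -0.305  -3.0329] T [ 1.1585  0.1472 -0.0086]
tool x [-0.1327 -0.7167  0.6847] y [-0.9861  0.0255 -0.1644] z [ 0.1004 -0.6969 -0.7101] tilt along H 44.7 deg, along Y 1.0
tool y off -Y deg -165.50138470732077
a' [ 0.124   0.7775 -0.6166] below level 38.06492639057863 -x' [ 0.0968 -0.6279 -0.7723] mouth [ 0.5429 -0.2358  0.1196]
tool a [-0.9958 -0.0011 -0.0916]
```

View pics/crop4.png

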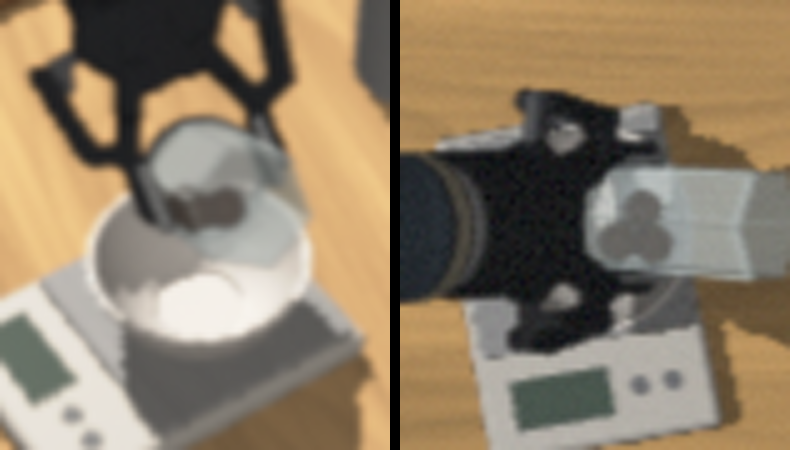

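The side crop shows the three sweets in a cluster behind the window at about (205,205), with the mouth over the bowl (195,280). They are packed side by side in the top crop at (645,210), (620,245) and (655,245), so I'll shake along the axis with a small wobble.

send_rows --hand '[-1, -1, -1, -1, -1, -1, -1, -1, -1, -1]' --pt "0.025 0 0" --pt "-0.03 0 0" --pt "0.03 0 0" --pt "-0.03 0 0" --pt "0.03 0 0" --pt "-0.03 0 0" --pt "0.03 0 0" --pt "-0.03 0 0" --pt "0.03 0 0" --pt "-0.025 0 0" --spin '[0.06, -0.06, 0.06, -0.06, 0.06, -0.06, 0.06, -0.06, 0.06, -0.06]'

```text
t: 32.12
position: [0.5489, -0.2577, 0.163]
orientation: [-0.215, -0.619, 0.685, -0.317]
wrist_force: [0.6, 1.2, -2.9]
finger_gap: 0.0551
grasp_force: 65.4
```

```bash
cat >> h.py <<'E'
def look(name):
    ims={n:vision.capture(n)[:,:,::-1] for n in("side","top")}
    P=proj("side",[.535,-.236,.1])[0].astype(int);q=proj("top",[.535,-.236,.1])[0].astype(int)
    c=np.zeros((450,790,3),np.uint8)
    for k,(n,o) in enumerate((("side",P),("top",q))):
        t=ims[n][o[1]-45:o[1]+45,o[0]-39:o[0]+39]; c[:,400*k:400*k+390]=cv2.resize(t,(390,450),interpolation=cv2.INTER_CUBIC)
    cv2.imwrite(name,c)
E
python3 - <<'E'
from h import *
st();yaw();look("pics/crop5.png")
E
```

```text
t 32.12 p [ 0.5489 -0.2577  0.163 ] q7 [-0.1339  0.4568  0.2096  2.0544  1.0631  0.8004  2.2526] gap 0.0551 gf 65.4 F [ 0.5972  1.1948 -2.8593] T [1.2414 0.1096 0.0603]
tool x [-0.1406 -0.7122  0.6878] y [-0.9853  0.0325 -0.1678] z [ 0.0971 -0.7012 -0.7063] tilt along H 45.0 deg, along Y 1.2
tool y off -Y deg -165.07938568766266
```

View pics/crop5.png

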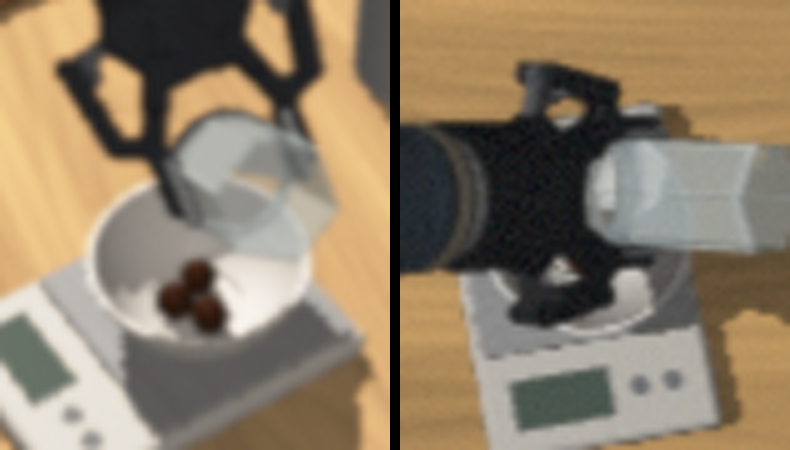

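All three sweets are in the bowl, in the side crop at (198,272), (177,297) and (208,313), and the jar is empty. I'm lifting it and spinning back.

send_rows --hand '[-1, -1, -1, -1, -1, -1, -1, -1, -1, -1, -1, -1]' --pt "0.031 -0.0075 -0.032" --pt "0.031 -0.0075 -0.032" --pt "0.031 -0.0075 -0.032" --pt "0 0 0" --pt "0 0 0" --pt "0 0 0" --pt "0 0 0" --pt "0 0 0" --pt "0 0 0" --pt "0 0 0" --pt "0 0 0" --pt "0 0 0" --spin '[0, 0, 0, 0.11, 0.11, 0.11, 0.11, 0.11, 0.11, 0.11, 0.11, 0.11]'

```text
t: 33.72
position: [0.5491, -0.2542, 0.2955]
orientation: [0.069, 0.04, 0.924, -0.375]
wrist_force: [-0.4, 0.1, -3.7]
finger_gap: 0.0552
grasp_force: 65.7
```

send_rows --hand '[-1, -1, -1, -1, -1, -1, -1, -1]' --pt "0 0 0" --pt "0 0 0" --pt "0 0 0" --pt "0 0 0" --pt "0 0 0" --pt "0 0 0" --pt "0 0 0" --pt "0 0 0" --spin '[0.11, 0.11, 0.11, 0.11, 0.11, 0.11, 0.11, 0.05]'

```text
t: 34.72
position: [0.549, -0.2541, 0.2954]
orientation: [0.28, 0.585, 0.716, -0.259]
wrist_force: [-0.2, -0.1, -3.1]
finger_gap: 0.0552
grasp_force: 65.7
```

```bash
python3 - <<'E'
from h import *
to(np.array([.478,.1288,.1182])+.14*Z);yaw()
p,M=st(); R0=rot([0.286,0.599,0.704,-0.251]); print("rot diff (world rotvec deg)",np.degrees(R.from_matrix(M@R0.T).as_rotvec()), "jar axis now", M@R0.T@AX, AX)
E
```

```text
t 34.73 p [ 0.549  -0.2541  0.2954] q7 [-0.376   0.2814  0.4895  1.9584  0.8275  0.9221 -0.2307] gap 0.0552 gf 65.7 F [-0.2159 -0.0505 -3.0592] T [ 1.0645  0.1654 -0.0332]
tool x [-0.158   0.693  -0.7034] y [ 0.9826  0.1807 -0.0427] z [ 0.0975 -0.6979 -0.7095] tilt along H 44.8 deg, along Y 1.2
total [ 0.3028  0.001  -0.2478] rows 7 each [ 0.0433  0.0001 -0.0354]
tool y off -Y deg -2.3056343116439044
t 34.73 p [ 0.549  -0.2541  0.2954] q7 [-0.376   0.2814  0.4895  1.9584  0.8275  0.9221 -0.2307] gap 0.0552 gf 65.7 F [-0.2159 -0.0505 -3.0592] T [ 1.0645  0.1654 -0.0332]
tool x [-0.158   0.693  -0.7034] y [ 0.9826  0.1807 -0.0427] z [ 0.0975 -0.6979 -0.7095] tilt along H 44.8 deg, along Y 1.2
rot diff (world rotvec deg) [-0.3144  1.8045  1.4577] jar axis now [ 0.1473 -0.6263  0.7655] [ 0.1072 -0.6338  0.766 ]
```

send_rows --hand '[-1, -1, -1, -1, -1, -1, -1, -1, -1]' --pt "0.038 0 -0.031" --pt "0.038 0 -0.031" --pt "0.038 0 -0.031" --pt "0.038 0 -0.031" --pt "0.038 0 -0.031" --pt "0.038 0 -0.031" --pt "0.038 0 -0.031" --pt "0.037 0 -0.031" --pt "0 0 0" --spin '[0.026, 0, 0, 0, 0, 0, 0, 0, 0]'

```text
t: 35.85
position: [0.4861, 0.1356, 0.2572]
orientation: [0.285, 0.596, 0.708, -0.251]
wrist_force: [0.8, -1.0, -2.8]
finger_gap: 0.0552
grasp_force: 65.8
```

```bash
python3 - <<'E'
from h import *
to(np.array([.478,.1288,.1182])+.03*Z);yaw()
p,M=st(); R0=rot([0.286,0.599,0.704,-0.251]); print("rot diff (world rotvec deg)",np.degrees(R.from_matrix(M@R0.T).as_rotvec()))
look("pics/bowl6.png")
t=vision.capture("top")[:,:,::-1];q=proj("top",FACE)[0].astype(int)
s=vision.capture("side")[:,:,::-1];P=proj("side",FACE+.1*Z)[0].astype(int)
c=np.zeros((450,790,3),np.uint8)
for k,(im,o) in enumerate(((s,P),(t,q))): c[:,400*k:400*k+390]=cv2.resize(im[o[1]-45:o[1]+45,o[0]-39:o[0]+39],(390,450),interpolation=cv2.INTER_CUBIC)
cv2.imwrite("pics/crop6.png",c)
E
```

```text
t 35.85 p [0.4861 0.1356 0.2572] q7 [-0.8886  0.3756  0.2345  1.893   0.5934  1.3565 -0.7545] gap 0.0552 gf 65.8 F [ 0.8458 -1.0018 -2.7651] T [1.0283 0.1497 0.0165]
tool x [-0.1275  0.7    -0.7026] y [ 0.9864  0.1635 -0.0161] z [ 0.1036 -0.6951 -0.7114] tilt along H 44.6 deg, along Y 0.8
total [ 0.0729 -0.0074  0.0814] rows 2 each [ 0.0364 -0.0037  0.0407]
tool y off -Y deg -0.5155109847242588
t 35.85 p [0.4861 0.1356 0.2572] q7 [-0.8886  0.3756  0.2345  1.893   0.5934  1.3565 -0.7545] gap 0.0552 gf 65.8 F [ 0.8458 -1.0018 -2.7651] T [1.0283 0.1497 0.0165]
tool x [-0.1275  0.7    -0.7026] y [ 0.9864  0.1635 -0.0161] z [ 0.1036 -0.6951 -0.7114] tilt along H 44.6 deg, along Y 0.8
rot diff (world rotvec deg) [0.0507 0.3181 0.4506]
```

View pics/crop6.png

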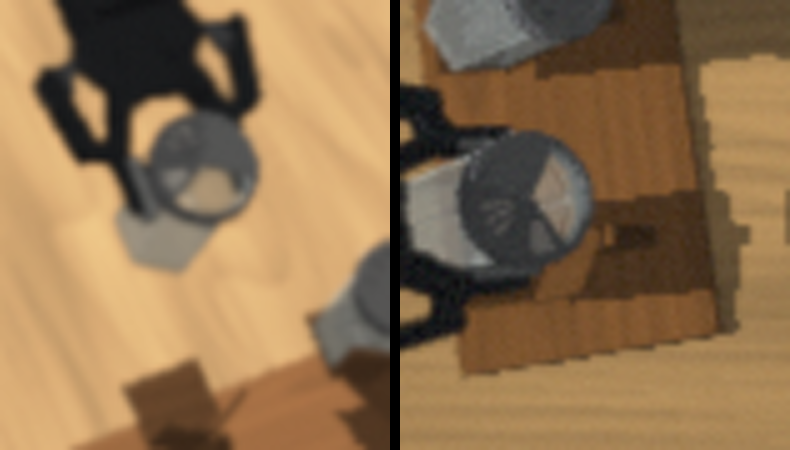

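The side crop shows the jar held with its lid up at (205,165) and the empty cradle below at (165,410). The grip looks unchanged and the tool is within 0.5 deg of the grip pose. I'm centring it, then lowering most of the way.

send_rows --hand '[-1, -1, -1, -1, -1, -1]' --pt "-0.004 -0.009 0.004" --pt "0 0 0" --pt "0.025 0.0005 0.025" --pt "0.025 0.0005 0.025" --pt "0.018 0.0005 0.018" --pt "0 0 0" --spin '[0.006, 0, 0, 0, 0, 0]'

```text
t: 36.8
position: [0.4779, 0.1242, 0.1603]
orientation: [0.286, 0.6, 0.703, -0.254]
wrist_force: [-0.8, -1.0, -2.7]
finger_gap: 0.055
grasp_force: 65.5
```

```bash
python3 - <<'E'
from h import *
to(np.array([.478,.1288,.1182]));yaw()
E
```

```text
t 36.80 p [0.4779 0.1242 0.1603] q7 [-0.8768  0.4985  0.2317  1.9885  0.6065  1.1768 -0.878 ] gap 0.0550 gf 65.5 F [-0.7875 -1.0058 -2.7141] T [ 1.0517  0.0799 -0.0141]
tool x [-0.1173  0.6984 -0.706 ] y [ 0.9883  0.1518 -0.014 ] z [ 0.0974 -0.6994 -0.7081] tilt along H 44.9 deg, along Y 1.2
total [0.0329 0.0014 0.0266] rows 1 each [0.0329 0.0014 0.0266]
tool y off -Y deg 0.049858160081872716
```

send_rows --hand '[-1, -1, -1, -1, -1, -1]' --pt "0.0035 0.001 -0.0035" --pt "0 0 0" --pt "0.011 0 0.011" --pt "0.01 0 0.01" --pt "0.006 0 0.006" --pt "0 0 0" --spin '[0, 0, 0, 0, 0, 0]'

```text
t: 37.55
position: [0.478, 0.1297, 0.1223]
orientation: [0.286, 0.6, 0.703, -0.253]
wrist_force: [-0.2, -0.2, -2.7]
finger_gap: 0.0549
grasp_force: 65.6
```

```bash
python3 - <<'E'
from h import *
to(np.array([.478,.1288,.1182]))
E
```

```text
t 37.55 p [0.478  0.1297 0.1223] q7 [-0.8784  0.5635  0.2262  1.998   0.6086  1.1158 -0.9241] gap 0.0549 gf 65.6 F [-0.235  -0.2033 -2.6887] T [1.0606 0.0991 0.0555]
tool x [-0.1166  0.6991 -0.7055] y [ 0.9883  0.152  -0.0127] z [ 0.0983 -0.6987 -0.7086] tilt along H 44.9 deg, along Y 1.1
total [ 0.0023 -0.0001  0.0035] rows 1 each [ 0.0023 -0.0001  0.0035]
```

send_rows --hand '[-1, -1, -1]' --pt "0.0025 0 0.0035" --pt "0.001 0 0.001" --pt "0 0 0" --spin '[0, 0, 0]'

```text
t: 37.92
position: [0.4788, 0.1289, 0.118]
orientation: [0.286, 0.601, 0.703, -0.252]
wrist_force: [0.6, -1.5, -0.8]
finger_gap: 0.0553
grasp_force: 65.9
```

send_rows --hand '[-1, -1, 1, 1, 1, 1, 1, 1, 1, 1]' --pt "0.0015 0 0.0015" --pt "0 0 0" --pt "0 0 0" --pt "0 0 0" --pt "0 0 0" --pt "0 0 -0.02" --pt "0 0 -0.04" --pt "0 0 -0.06" --pt "0 0 -0.06" --pt "0 0 0" --spin '[0, 0, 0, 0, 0, 0, 0, 0, 0, 0]'

```text
t: 39.17
position: [0.461, 0.2598, 0.2451]
orientation: [0.286, 0.6, 0.705, -0.247]
wrist_force: [0.2, 0.1, -0.6]
finger_gap: 0.0855
grasp_force: 0.0
```

```bash
python3 - <<'E'
from h import *
st()
im={n:vision.capture(n)[:,:,::-1] for n in("side","top")}
c=np.zeros((450,790,3),np.uint8)
s,t=im["side"],im["top"]
P=proj("side",FACE)[0].astype(int);q=proj("top",FACE)[0].astype(int)
c[:,:390]=cv2.resize(s[P[1]-30:P[1]+120,P[0]-45:P[0]+85],(390,450),interpolation=cv2.INTER_CUBIC)
c[:,400:]=cv2.resize(t[q[1]-45:q[1]+45,q[0]-39:q[0]+39],(390,450),interpolation=cv2.INTER_CUBIC)
cv2.imwrite("pics/final.png",c)
b=cv2.imread("pics/top2_raw.png"); 
r=lambda z:z[q[1]-15:q[1]+22,q[0]-28:q[0]+18]
print("diff with before", cv2.absdiff(r(b),r(t)).mean(), cv2.phaseCorrelate(cv2.cvtColor(np.ascontiguousarray(r(b)),6).astype(np.float32),cv2.cvtColor(np.ascontiguousarray(r(t)),6).astype(np.float32)))
E
```

```text
t 39.17 p [0.461  0.2598 0.2451] q7 [-1.0108  0.4791  0.1769  1.7519  0.4979  1.4699 -0.8655] gap 0.0855 gf 0.0 F [ 0.2128  0.0861 -0.5929] T [ 0.747   0.0808 -0.029 ]
tool x [-0.117   0.7045 -0.7   ] y [ 0.9874  0.1579 -0.0061] z [ 0.1062 -0.6919 -0.7141] tilt along H 44.4 deg, along Y 0.6
diff with before 12.875048962005483 ((0.25195020349002917, -0.2024164519099152), 0.8510630639890829)
```

View pics/final.png

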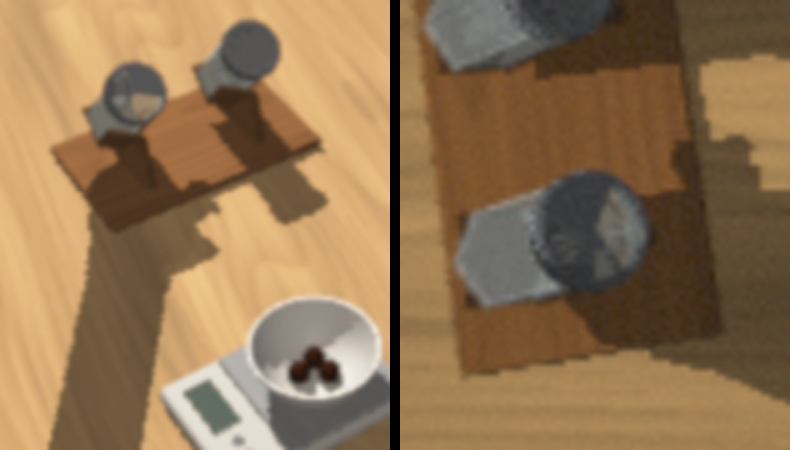

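The jar is back in its cradle as before, with its lid at (133,95) in the side view and a shift of under 0.3 px in the top view. The three sweets lie in the bowl at (315,365) on the scale, and the gripper is clear. Handing in.

```bash
python3 -c "
from bench import ticket
print(ticket.close_job())"
```

```text
the job is handed in; nothing more can be done
None
```

I turned the dial to its stop, poured all three sweets into the bowl, laid the jar back in its cradle, and handed the job in at about 39 s; closing it returned no verdict.

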